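# Tidy the screenhouse weighing bench

### The job

Tidy this weighing bench: slide the two loose cups along the bench, right inside the open-fronted tray that already holds a stack of cups, and slide the loose flat round dish right inside the tray that holds a stack of dishes; never lift the cups or the dish off the bench or tip them over. Stand the steel check weight upright, centred on the balance's round pan to within 10 mm, gently enough that the pan is never pressed down to its stop. Leave the jar and the bowl where they are.

Things in the scene. Friction and masses are not known exactly. Their poses are not given: they have to be found in the camera images.
- cup_1: One loose white plastic cup standing mouth down: a cone frustum 70 mm tall, 72 mm across at its bottom rim (5 mm high bead), 50 mm across at its closed top; loose, about 20 g. Origin: centre of its underside, z up.
- cup_2: The other loose white plastic cup standing mouth down: a cone frustum 70 mm tall, 72 mm across at its bottom rim (5 mm high bead), 50 mm across at its closed top; loose, about 20 g. Origin: centre of its underside, z up.
- dish: The loose flat lidded round dish, white plastic: 90 mm across, 18 mm high, about 50 g. Origin: centre of its underside, z up.
- cup_tray: Aluminium tray fixed to the bench, left or right: inside 200 mm (x) by 220 mm (y), walls 4 mm thick, 35 mm high at back and sides; front (-x) fully open, no sill: things slide in on the bench top. Origin: centre of its floor; mouth at x = -100 mm, back wall at +100 mm. Holds a fixed stack of nested cups, mouth down, 72 mm across, 109 mm high, at x = +60 mm, y = 0.
- dish_tray: Aluminium tray fixed to the bench, left or right: inside 200 mm (x) by 220 mm (y), walls 4 mm thick, 35 mm high at back and sides; front (-x) fully open, no sill: things slide in on the bench top. Origin: centre of its floor; mouth at x = -100 mm, back wall at +100 mm. Holds a fixed stack of three dishes, 90 mm across, 54 mm high, at x = +53 mm, y = 0.
- balance: Grey electronic bench balance fixed to the bench, housing 150 (x) by 130 mm (y), its top 38 mm above the bench; black display on the side facing the robot. Origin: centre of its underside. It stands at one side of the bench, left or right.
- pan_centre (a point): Centre of the top face of the balance's round steel pan (96 mm across, 5 mm thick), 62 mm above the bench when empty; it moves with the pan; z up. It lies 15 mm to +x of the balance's origin, in the balance's own frame.
- pan (a joint): How far the sprung pan is pressed down, in m: 0 empty, about 0.0045 with the check weight on it, 0.012 at its stop (counted as at its stop from 0.0105).
- weight: Loose 500 g steel check weight: upright cylinder 38 mm across and 44 mm high, above it a neck 18 mm across and a knob 26 mm across, 66 mm high in all. Origin: centre of its underside, z up. It starts on the bench, on the other side from the balance.
- jar: Bystander: amber glass jar, 60 mm across, 110 mm high, beyond the left side. Origin: centre of its underside.
- bowl: Bystander: red plastic bowl, 120 mm across, 50 mm high, beyond the right side. Origin: centre of its underside.
There are look-alikes about, which are no part of the job. What is shaped like the cup_1 but brown or purple is not meant.

How it is judged:
By the outcome, as a careful person would: the job done as asked, in the order asked, and still so for the second after the job is handed in, with the robot touching nothing.
It also fails if it takes over 72 s, if anything falls off the work surface, if the arm or the gripper's body presses on something with over 40 N, if the wrist force passes 120 N, or if a joint passes its speed limit or range.

### The arm

A 7-joint arm with a two-finger parallel gripper is mounted at the origin on the work surface. World frame = base frame: x ahead of the robot, y to its left, z up, the work surface at z = 0. Lengths are in m, angles in rad, forces in N, time in s.
With the tool pointing down it reaches from about 0.425 to 0.8 m from the base axis. Payload 8.3 kg.
Tool frame: the origin (TCP) lies at the very end of the fingers, on their centre line; the grasp point (between the pads) lies 19 mm behind it; z points along the fingers, y is the line along which they close (so a half turn about z gives the same grasp; the last joint's range is limited). The gripper opens to 85 mm and grips with 20 to 120 N. Pads are 22 mm wide; open, the fingers measure 114 mm over their backs; the gripper's body (76 mm by 85 mm) begins 54 mm behind the grasp point. The pads swing forward as they close: fully open they stand 13 mm farther back than shut.
Start: joints at [1.049, 0.383, 0.016, 1.37, -0.006, 1.388, -0.046], TCP at [0.277, -0.56, 0.231] pointing down, gripper open.
Joint ranges: [-2.95, 2.95], [-0.25, 2.06], [-1.52, 1.56], [0.18, 2.33], [-1.44, 4.58], [0.02, 2.06], [-3.01, 3.01]. Speed limits (rad/s): [2.39, 2.39, 3.01, 3.01, 3.14, 3.14, 3.14].

### API

Orientations are given as a rotation vector (axis times angle).
In Python, from cell import arm gives the robot as it stands.
- The arm moves only by the shell command python3 -m pendant 'ROWS' [FORCE]. ROWS is JSON, a list of rows, each an object with "slide": the shift along the tool's x, y, z in units of 60 mm (1.0 is 60 mm), a list of three; "spin": the turn about the tool's z in rad; "grip": the opening, from 0 (shut) to 1 (fully open). A call has 1 to 12 rows; each row is the pose to reach, as a shift and turn from the pose commanded when the call began, along the tool's axes at that moment; what a row does not reach only later rows make up. A row lasts 1/8 s, in which the tool goes at most 62.5 mm and 10.7 degrees, less where a joint would pass 70% of its speed; a pose out of reach is approached as far as the arm can. A call with a gripper value outside its range is refused whole. The fingers move at their own pace and stop on an object; FORCE is the grip in N (left out, the last holds). Time passes only in rows, so rows that repeat a pose let the fingers close. It gives the time, the measured TCP pose, the force, the opening and the grip force at its end, in the units of the state.
- arm.get_obs(): the state, without advancing time (a new reading comes with each control period).
- arm.capture(name): name is "scene" or "top" or "wrist"; returns (picture, depth): 400x640x3 uint8, blue, green, red; 400x640 float32, m along the optical axis (not along the pixel's ray), 0 where there is no reading.
- arm.camera_info(name): a dict with "fx", "fy", "cx", "cy" (pixels), "k1" (the pictures are not rectified: a ray, as slopes to the right and down, at radius r is drawn at 1 + k1 r^2 times it, then the intrinsics apply), "extrinsics" (4x4, takes a point from camera to world coordinates). Camera axes: x right, y down, z forward; pixel columns grow to the right and rows downward; lengths in m; the calibration is good to about 2 mm. A picture is of the moment at which its call begins: read the wrist's pose just before it. camera_info takes no time and is no camera call; for the wrist camera it gives the pose at the moment of the call.
- arm.sign_off(): hands the job in; it is judged then, once.
Trained networks look in the newest picture that a camera, given by its name, has taken for a name from the list of things; names that differ only in an ending like _2 or _b are one class to them, and where a whole thing is asked for, a point or a joint stands for the part that bears it (a point fixed in the world has none). Each returns a list of dicts, best first, with "p" (0 to 1); they miss things now and then, are a little off and sometimes report something else, mostly with a low value. They report only what shows in the picture. A call takes as long as a camera call. They do not tell look-alikes from the thing itself.
- arm.masks_of(camera, thing): "mask" (400x640 bool, what is visible of it).
- arm.mark_of(camera, thing): "position" ([x, y, z] in m, in world coordinates, good to about 4 mm: a listed point, or the origin of a listed thing).
The state is a dict: "t": time; "joint_pos": joint angles; "qvel": joint speeds; "joint_torque": joint torques, N m; "tool_pos": TCP position; "orientation": TCP orientation; "ft_force": force on the tool from outside, world axes, zero at the start; "moment": the same for the moment, N m; "finger_gap": opening from 0.0 (shut) to 1.0 (fully open); "gripper_force": force on a finger pad.
Only numpy, scipy, OpenCV 4.12 (cv2) and the standard library are available. Lean on these libraries where they do the work, as an engineer would, in place of code of your own. Each camera call takes 0.05 s, during which the arm holds its last target. There are 200 camera calls.

## Working session

There is one attempt and no reset: what is moved stays moved. The work goes in short steps, Python scripts to look and compute and a shell command to move; the robot and the scene stay as the last step left them, time stands still between calls to the robot, and variables do not carry over. Pictures are saved under pics/ and viewed, at most 10 in all, crops included, and the job is handed in when it is done.

```bash
mkdir -p pics; ls
cat > h.py <<'E'
from cell import arm
import numpy as np, cv2
from scipy.spatial.transform import Rotation as R
def px(cam,u,v,z):
    "intersect pixel with plane at height z"
    c=arm.camera_info(cam);T=np.array(c["extrinsics"])
    K=np.array([[c["fx"],0,c["cx"]],[0,c["fy"],c["cy"]],[0,0,1.]])
    p=cv2.undistortPoints(np.array([[[u,v]]],float),K,np.array([c["k1"],0,0,0.]))[0,0]
    d=T[:3,:3]@[p[0],p[1],1];o=T[:3,3]
    return o+d*(z-o[2])/d[2]
def proj(cam,P):
    c=arm.camera_info(cam);T=np.array(c["extrinsics"])
    q=T[:3,:3].T@(np.array(P)-T[:3,3]);a=q[:2]/q[2];a=a*(1+c["k1"]*(a@a))
    return np.round([a[0]*c["fx"]+c["cx"],a[1]*c["fy"]+c["cy"]],0)
E
python3 - <<'E'
from h import *
o=arm.get_obs();print(o["t"],o["tool_pos"],o["orientation"]);print(np.round(R.from_rotvec(o["orientation"]).as_matrix(),3))
for c in("top","scene"):
    im,d=arm.capture(c);cv2.imwrite(f"pics/{c}0.png",im)
    for n in("cup_1","dish","cup_tray","dish_tray","balance","pan_centre","weight","jar","bowl"):
        for m in arm.mark_of(c,n)[:5]:print(c,n,round(m["p"],2),np.round(m["position"],3),proj(c,m["position"]))
print(arm.get_obs()["t"])
E
```

```text
pics
0.0 [ 0.27657158 -0.55991057  0.23028528] [-3.05746296e+00 -7.13995542e-01  8.09437195e-04]
[[ 0.897  0.443 -0.001]
 [ 0.443 -0.897  0.002]
 [-0.    -0.002 -1.   ]]
top cup_1 0.88 [ 0.273  0.322 -0.003] [231. 263.]
top cup_1 0.84 [0.41  0.464 0.   ] [191. 223.]
top cup_1 0.72 [ 0.386  0.338 -0.002] [228. 230.]
top cup_1 0.69 [0.444 0.165 0.004] [279. 214.]
top cup_1 0.56 [ 0.436 -0.168 -0.003] [376. 217.]
top dish 0.72 [ 0.435  0.004 -0.   ] [326. 217.]
top dish_tray 0.93 [0.683 0.14  0.003] [288. 146.]
top dish_tray 0.42 [0.677 0.364 0.004] [224. 147.]
top dish_tray 0.25 [ 0.436 -0.169  0.002] [376. 217.]
top balance 0.81 [ 0.466 -0.352  0.001] [430. 209.]
top pan_centre 0.87 [ 0.48  -0.357  0.061] [435. 202.]
top weight 0.66 [0.488 0.36  0.002] [223. 201.]
top jar 0.83 [0.674 0.361 0.004] [225. 148.]
top bowl 0.93 [ 0.694 -0.398  0.001] [441. 145.]
scene cup_1 0.96 [ 0.45   0.164 -0.003] [375. 248.]
scene cup_1 0.82 [ 0.433 -0.17  -0.001] [302. 180.]
scene cup_1 0.76 [0.387 0.342 0.001] [444. 276.]
scene cup_1 0.72 [ 0.322  0.202 -0.002] [420. 233.]
scene cup_1 0.68 [0.272 0.316 0.002] [465. 247.]
scene dish 0.77 [0.44  0.006 0.002] [338. 212.]
scene cup_tray 0.71 [ 0.666 -0.134 -0.001] [242. 221.]
scene dish_tray 0.76 [ 0.684  0.137 -0.004] [296. 288.]
scene dish_tray 0.45 [ 0.444  0.164 -0.001] [377. 246.]
scene balance 0.72 [ 0.466 -0.358 -0.001] [258. 154.]
scene pan_centre 0.69 [ 0.479 -0.356  0.062] [252. 140.]
scene weight 0.74 [ 0.441  0.16  -0.002] [377. 245.]
scene weight 0.66 [ 0.486  0.355 -0.002] [419. 301.]
scene jar 0.83 [ 0.671  0.366 -0.001] [365. 349.]
scene bowl 0.9 [ 0.698 -0.398  0.001] [186. 178.]
1.0
```

View pics/top0.png

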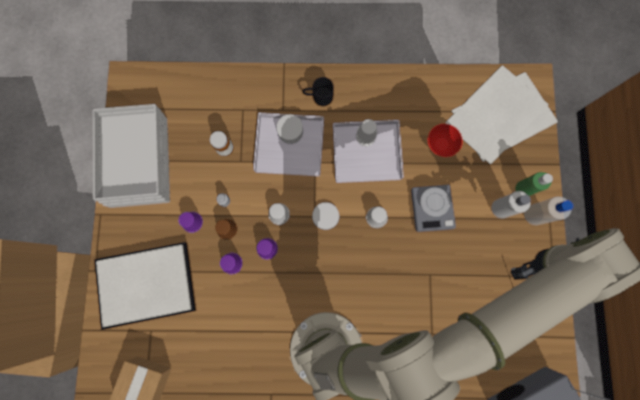

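View pics/scene0.png

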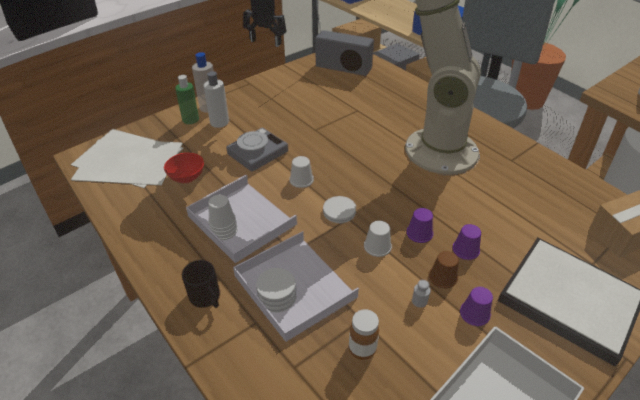

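Run:
```python
import cv2
im=cv2.imread("pics/top0.png");cv2.imwrite("pics/crop.png",cv2.resize(im[110:290,160:460],(800,480),interpolation=cv2.INTER_CUBIC))
```

```text
(no output)
```

View pics/crop.png

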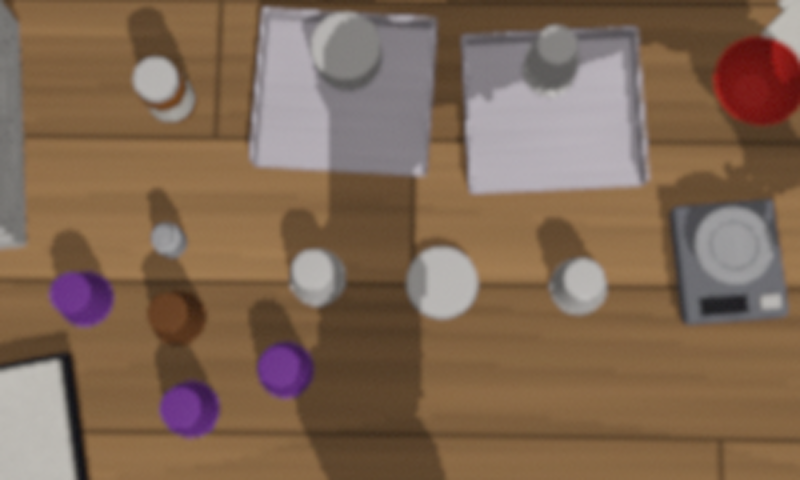

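Looking at the images: the white cups are at top px (279,214) and (376,217). The dish is at (326,216). The weight is at (223,200). The dish tray is on the left and the cup tray on the right. The look-alikes are purple cups at (190,222), (231,264) and (267,248), and a brown one at (227,229). In the crop, the two chosen cups are clearly white.

```bash
cat >> h.py <<'E'
def go(*targets):
    "targets (x,y,z,yaw_deg of tool y); prints slide units and spin from present pose"
    o=arm.get_obs();M=R.from_rotvec(o["orientation"]).as_matrix()
    yaw=np.degrees(np.arctan2(M[1,1],M[0,1]))
    print("t",round(o["t"],2),"tcp",np.round(o["tool_pos"],4),"yaw",round(yaw,1),"gap",o["finger_gap"])
    for x,y,z,a in targets:
        s=M.T@(np.array([x,y,z])-o["tool_pos"])/.06
        print((x,y,z,a),"slide",np.round(s,2),"spin",round(np.radians((yaw-a+180)%360-180),3))
def see(cam,*names):
    im,d=arm.capture(cam)
    for n in names:
        for m in arm.mark_of(cam,n)[:4]:print(cam,n,round(m["p"],2),np.round(m["position"],4))
    return im,d
E
python3 - <<'E'
from h import *
for n,u,v in(("dt mouth L",254.5,172),("dt mouth R",319,175.6),("ct mouth L",336,181),("ct mouth R",403,179)):print(n,px("top",u,v,0))
go((0.4345,-.169,.15,0))
E
```

```text
dt mouth L [0.59022008 0.25482531 0.        ]
dt mouth R [0.57959999 0.02876965 0.        ]
ct mouth L [ 0.5609169  -0.03072381  0.        ]
ct mouth R [ 0.57025606 -0.26351462  0.        ]
t 1.0 tcp [ 0.2768 -0.5603  0.2313] yaw -63.7 gap 1.0007406860321182
(0.4345, -0.169, 0.15, 0) slide [ 5.24 -4.68  1.36] spin -1.112
```

```bash
python3 -m pendant '[{"slide":[5.25,-4.68,1.3],"spin":-1.11,"grip":1},{"slide":[5.25,-4.68,1.3],"spin":-1.11,"grip":1},{"slide":[5.25,-4.68,1.3],"spin":-1.11,"grip":1},{"slide":[5.25,-4.68,1.3],"spin":-1.11,"grip":1},{"slide":[5.25,-4.68,1.3],"spin":-1.11,"grip":1},{"slide":[5.25,-4.68,1.3],"spin":-1.11,"grip":1},{"slide":[5.25,-4.68,1.3],"spin":-1.11,"grip":1},{"slide":[5.25,-4.68,1.3],"spin":-1.11,"grip":1},{"slide":[5.25,-4.68,1.3],"spin":-1.11,"grip":1},{"slide":[5.25,-4.68,1.3],"spin":-1.11,"grip":1}]' 20
python3 - <<'E'
from h import *
see("wrist","cup_1","cup_tray");see("top","cup_1","dish","cup_tray","dish_tray")
go((0.4345,-.169,.006,0))
E
```

```text
t: 2.25
tool_pos: [0.4345, -0.1706, 0.1535]
orientation: [2.226, 2.216, -0.0]
ft_force: [-0.4, -0.2, -0.4]
finger_gap: 1.004
gripper_force: 0.0
wrist cup_1 0.9 [ 0.4312 -0.1696  0.0011]
wrist cup_tray 0.67 [ 0.6644 -0.1368 -0.0037]
top cup_1 0.81 [4.430e-01 1.661e-01 1.000e-04]
top cup_1 0.75 [0.3245 0.203  0.0018]
top cup_1 0.74 [4.088e-01 4.629e-01 2.000e-04]
top cup_1 0.61 [ 0.3865  0.3403 -0.0033]
top dish 0.69 [ 0.4374  0.0051 -0.0006]
top dish 0.29 [0.6762 0.3627 0.0013]
top cup_tray 0.58 [ 0.6631 -0.1341 -0.0011]
top cup_tray 0.22 [ 0.6931 -0.4022  0.0049]
top dish_tray 0.79 [ 0.6795  0.1376 -0.0014]
t 2.65 tcp [ 0.4348 -0.1693  0.1533] yaw -0.1 gap 1.0006993430990057
(0.4345, -0.169, 0.006, 0) slide [ 0.   -0.01  2.46] spin -0.002
```

```bash
python3 -m pendant '[{"slide":[0,-0.02,1],"spin":0,"grip":1},{"slide":[0,-0.02,2],"spin":0,"grip":1},{"slide":[0,-0.02,2.45],"spin":0,"grip":1},{"slide":[0,-0.02,2.45],"spin":0,"grip":1},{"slide":[0,-0.02,2.45],"spin":0,"grip":0.6},{"slide":[0,-0.02,2.45],"spin":0,"grip":0.6},{"slide":[0,-0.02,2.45],"spin":0,"grip":0.6},{"slide":[0,-0.02,2.45],"spin":0,"grip":0.6}]' 20
python3 - <<'E'
from h import *
go((0.63,-.195,.006,0))
E
```

```text
t: 3.65
tool_pos: [0.435, -0.1695, 0.0082]
orientation: [2.221, 2.217, 0.002]
ft_force: [-1.8, 1.0, 6.5]
finger_gap: 0.738
gripper_force: 22.1
t 3.65 tcp [ 0.435  -0.1695  0.0082] yaw -0.1 gap 0.7382017542845507
(0.63, -0.195, 0.006, 0) slide [-0.42  3.25  0.05] spin -0.002
```

```bash
python3 -m pendant '[{"slide":[-0.04,0.3,0],"spin":0,"grip":0.6},{"slide":[-0.09,0.7,0],"spin":0,"grip":0.6},{"slide":[-0.14,1.1,0],"spin":0,"grip":0.6},{"slide":[-0.2,1.5,0],"spin":0,"grip":0.6},{"slide":[-0.25,1.9,0],"spin":0,"grip":0.6},{"slide":[-0.3,2.3,0],"spin":0,"grip":0.6},{"slide":[-0.36,2.7,0],"spin":0,"grip":0.6},{"slide":[-0.4,3,0],"spin":0,"grip":0.6},{"slide":[-0.42,3.25,0],"spin":0,"grip":0.6},{"slide":[-0.42,3.25,0],"spin":0,"grip":0.6},{"slide":[-0.42,3.25,0],"spin":0,"grip":0.6}]' 20
python3 -m pendant '[{"slide":[0,0,0],"spin":0,"grip":0.95},{"slide":[0,0,0],"spin":0,"grip":0.95},{"slide":[0,0,0],"spin":0,"grip":0.95},{"slide":[0,0,0.0],"spin":0,"grip":0.95},{"slide":[0,0,-0.5],"spin":0,"grip":0.95},{"slide":[0,0,-1.5],"spin":0,"grip":0.95},{"slide":[0,0,-2.4],"spin":0,"grip":1},{"slide":[0,0,-2.4],"spin":0,"grip":1}]' 20
python3 - <<'E'
from h import *
im,_=see("wrist","cup_1");cv2.imwrite("pics/w1.png",im)
go((0.446,.165,.15,-90),(0.446,.165,.15,90))
E
```

```text
t: 5.03
tool_pos: [0.6305, -0.1952, 0.0083]
orientation: [2.221, 2.216, 0.004]
ft_force: [4.5, -0.8, 6.1]
finger_gap: 0.74
gripper_force: 23.1
t: 6.02
tool_pos: [0.6316, -0.1951, 0.1564]
orientation: [2.218, 2.213, 0.008]
ft_force: [1.2, -0.4, 0.1]
finger_gap: 1.001
gripper_force: 0.0
wrist cup_1 0.66 [ 6.284e-01 -1.916e-01 -2.000e-04]
t 6.12 tcp [ 0.6288 -0.1947  0.1508] yaw -0.1 gap 1.0011318971735936
(0.446, 0.165, 0.15, -90) slide [ 5.99 -3.06  0.01] spin 1.569
(0.446, 0.165, 0.15, 90) slide [ 5.99 -3.06  0.01] spin -1.573
```

View pics/w1.png

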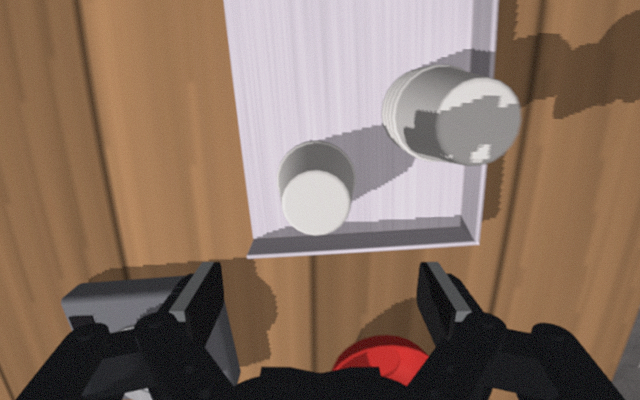

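The picture shows cup_2 upright in the cup tray at px (317,200), clear of the wall and the stack. Next is the left cup.

```bash
python3 -m pendant '[{"slide":[5.99,-3.06,0],"spin":-1.57,"grip":1},{"slide":[5.99,-3.06,0],"spin":-1.57,"grip":1},{"slide":[5.99,-3.06,0],"spin":-1.57,"grip":1},{"slide":[5.99,-3.06,0],"spin":-1.57,"grip":1},{"slide":[5.99,-3.06,0],"spin":-1.57,"grip":1},{"slide":[5.99,-3.06,0],"spin":-1.57,"grip":1},{"slide":[5.99,-3.06,0],"spin":-1.57,"grip":1},{"slide":[5.99,-3.06,0],"spin":-1.57,"grip":1},{"slide":[5.99,-3.06,0],"spin":-1.57,"grip":1},{"slide":[5.99,-3.06,0],"spin":-1.57,"grip":1},{"slide":[5.99,-3.06,0],"spin":-1.57,"grip":1}]' 20
python3 - <<'E'
from h import *
see("wrist","cup_1","dish_tray","dish")
go((0.446,.165,.0065,90))
E
```

```text
t: 7.5
tool_pos: [0.4453, 0.1648, 0.1496]
orientation: [-0.007, -3.14, 0.0]
ft_force: [-0.1, 0.5, 0.5]
finger_gap: 1.0
gripper_force: 0.0
wrist cup_1 0.92 [0.3245 0.2054 0.0025]
wrist cup_1 0.8 [ 0.3881  0.3464 -0.    ]
wrist cup_1 0.7 [ 0.6267 -0.1929  0.003 ]
wrist cup_1 0.6 [ 0.4451  0.167  -0.0018]
wrist dish 0.64 [ 0.4333  0.0058 -0.0032]
t 7.7 tcp [0.4457 0.165  0.1502] yaw 89.8 gap 0.9997896200673412
(0.446, 0.165, 0.0065, 90) slide [-0.01 -0.    2.4 ] spin -0.004
```

```bash
python3 -m pendant '[{"slide":[0,0,1],"spin":0,"grip":1},{"slide":[0,0,2],"spin":0,"grip":1},{"slide":[0,0,2.4],"spin":0,"grip":1},{"slide":[0,0,2.4],"spin":0,"grip":1},{"slide":[0,0,2.4],"spin":0,"grip":0.6},{"slide":[0,0,2.4],"spin":0,"grip":0.6},{"slide":[0,0,2.4],"spin":0,"grip":0.6},{"slide":[0,0,2.4],"spin":0,"grip":0.6}]' 20
python3 -m pendant '[{"slide":[-0.24,-0.08,0],"spin":0,"grip":0.6},{"slide":[-0.48,-0.17,0],"spin":0,"grip":0.6},{"slide":[-0.9,-0.58,0],"spin":0,"grip":0.6},{"slide":[-1.23,-1.08,0],"spin":0,"grip":0.6},{"slide":[-1.3,-1.5,0],"spin":0,"grip":0.6},{"slide":[-1.3,-1.92,0],"spin":0,"grip":0.6},{"slide":[-1.3,-2.33,0],"spin":0,"grip":0.6},{"slide":[-1.3,-2.75,0],"spin":0,"grip":0.6},{"slide":[-1.2,-3.2,0],"spin":0,"grip":0.6},{"slide":[-1.17,-3.67,0],"spin":0,"grip":0.6},{"slide":[-1.17,-4.25,0],"spin":0,"grip":0.6},{"slide":[-1.17,-4.25,0],"spin":0,"grip":0.6}]' 20
python3 - <<'E'
from h import *
go((0.63,-.09,.0065,90))
E
```

```text
t: 8.7
tool_pos: [0.4469, 0.1657, 0.0082]
orientation: [0.004, 3.139, 0.001]
ft_force: [-2.5, -0.0, 6.1]
finger_gap: 0.742
gripper_force: 21.2
t: 10.2
tool_pos: [0.5168, -0.0942, 0.0084]
orientation: [0.013, 3.138, -0.005]
ft_force: [-0.3, -3.3, 4.8]
finger_gap: 0.744
gripper_force: 22.6
t 10.2 tcp [ 0.5168 -0.0942  0.0084] yaw 89.5 gap 0.7443667133233577
(0.63, -0.09, 0.0065, 90) slide [-1.89  0.09  0.04] spin -0.008
```

```bash
python3 -m pendant '[{"slide":[-0.3,0,0],"spin":0,"grip":0.6},{"slide":[-0.7,0,0],"spin":0,"grip":0.6},{"slide":[-1.1,0,0],"spin":0,"grip":0.6},{"slide":[-1.5,0,0],"spin":0,"grip":0.6},{"slide":[-1.8,0,0],"spin":0,"grip":0.6},{"slide":[-1.9,0,0],"spin":0,"grip":0.6},{"slide":[-1.9,0,0],"spin":0,"grip":0.6},{"slide":[-1.9,0,0],"spin":0,"grip":0.93},{"slide":[-1.9,0,0],"spin":0,"grip":0.93},{"slide":[-1.9,0,0],"spin":0,"grip":0.93},{"slide":[-1.9,0,0],"spin":0,"grip":0.93}]' 20
python3 -m pendant '[{"slide":[0,0,-0.5],"spin":0,"grip":0.93},{"slide":[0,0,-1.4],"spin":0,"grip":0.93},{"slide":[0,0,-2.2],"spin":0,"grip":1},{"slide":[0,0,-2.2],"spin":0,"grip":1}]' 20
python3 - <<'E'
from h import *
see("wrist","cup_1","cup_tray");im,_=see("top","cup_1","dish","dish_tray");cv2.imwrite("pics/t2.png",cv2.resize(im[110:290,160:460],(800,480),interpolation=cv2.INTER_CUBIC))
E
```

```text
t: 11.58
tool_pos: [0.6291, -0.0904, 0.0063]
orientation: [-0.004, -3.141, -0.0]
ft_force: [-0.0, 0.5, -0.8]
finger_gap: 0.932
gripper_force: 0.0
t: 12.08
tool_pos: [0.6319, -0.0901, 0.1433]
orientation: [0.004, 3.133, -0.001]
ft_force: [0.7, 0.8, -0.2]
finger_gap: 0.999
gripper_force: 0.0
wrist cup_1 0.91 [ 0.6289 -0.1958  0.0013]
wrist cup_1 0.62 [ 0.6287 -0.0881  0.0035]
wrist cup_tray 0.55 [ 6.605e-01 -1.368e-01 -6.000e-04]
top cup_1 0.93 [ 0.2757  0.3194 -0.0041]
top cup_1 0.64 [0.4101 0.462  0.002 ]
top cup_1 0.61 [ 0.6274 -0.088   0.001 ]
top cup_1 0.55 [0.3239 0.2049 0.0009]
top dish 0.92 [0.4356 0.0065 0.0006]
top dish_tray 0.82 [0.6778 0.1361 0.0023]
```

View pics/t2.png

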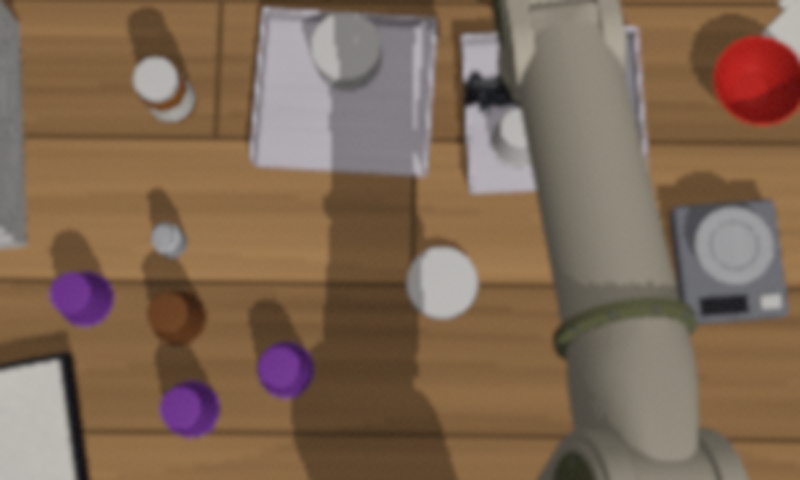

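Both cups stand in the cup tray at (0.629,-0.196) and (0.628,-0.088). The dish hasn't moved; it's at crop px (443,283). Next I cradle the dish from its right rear.

Run:
```python
from h import *
go((.423,-.042,.12,-15))
```

```text
t 12.43 tcp [ 0.6285 -0.0904  0.1369] yaw 89.8 gap 0.9997069354241396
(0.423, -0.042, 0.12, -15) slide [3.43 0.8  0.29] spin 1.83
```

```bash
python3 -m pendant '[{"slide":[3.43,0.8,0.25],"spin":1.83,"grip":0.95},{"slide":[3.43,0.8,0.25],"spin":1.83,"grip":0.95},{"slide":[3.43,0.8,0.25],"spin":1.83,"grip":0.95},{"slide":[3.43,0.8,0.25],"spin":1.83,"grip":0.95},{"slide":[3.43,0.8,0.25],"spin":1.83,"grip":0.95},{"slide":[3.43,0.8,0.25],"spin":1.83,"grip":0.95},{"slide":[3.43,0.8,0.25],"spin":1.83,"grip":0.95},{"slide":[3.43,0.8,0.25],"spin":1.83,"grip":0.95},{"slide":[3.43,0.8,0.25],"spin":1.83,"grip":0.95},{"slide":[3.43,0.8,0.25],"spin":1.83,"grip":0.95},{"slide":[3.43,0.8,0.25],"spin":1.83,"grip":0.95},{"slide":[3.43,0.8,0.25],"spin":1.83,"grip":0.95}]' 20
python3 - <<'E'
from h import *
see("top","dish")
go((.423,-.042,-.004,-15))
E
```

```text
t: 13.92
tool_pos: [0.4234, -0.0417, 0.1231]
orientation: [-2.489, -1.916, 0.0]
ft_force: [-0.6, 0.0, 0.3]
finger_gap: 0.951
gripper_force: 0.0
top dish 0.86 [0.4385 0.0036 0.001 ]
t 14.03 tcp [ 0.4235 -0.0418  0.1232] yaw -14.9 gap 0.9465792105579305
(0.423, -0.042, -0.004, -15) slide [-0.01 -0.01  2.12] spin 0.002
```

```bash
python3 -m pendant '[{"slide":[0,0,0.8],"spin":0,"grip":0.95},{"slide":[0,0,1.6],"spin":0,"grip":0.95},{"slide":[0,0,2.0],"spin":0,"grip":0.95},{"slide":[0,0,2.1],"spin":0,"grip":0.95},{"slide":[0,0,2.1],"spin":0,"grip":0.95}]' 20
python3 - <<'E'
from h import *
# dish-centre path with cradle direction n (deg); tool = dish - .031 n, tool-y yaw = n-90
L=[]
for x,y,n in((.437,.005,75),(.45,.02,75),(.465,.035,67),(.48,.048,59),(.50,.06,51),(.52,.068,43),(.545,.076,37),(.57,.083,31),(.595,.09,28),(.62,.096,25),(.645,.102,25)):
    r=np.radians(n);L.append((round(x-.031*np.cos(r),4),round(y-.031*np.sin(r),4),-.003,n-90))
go(*L)
E
```

```text
t: 14.65
tool_pos: [0.4239, -0.0417, -0.0023]
orientation: [-2.492, -1.913, -0.001]
ft_force: [-1.4, 0.1, 0.1]
finger_gap: 0.95
gripper_force: 0.0
t 14.65 tcp [ 0.4239 -0.0417 -0.0023] yaw -15.0 gap 0.9501814567115499
(np.float64(0.429), np.float64(-0.0249), -0.003, -15) slide [0.29 0.01 0.01] spin 0.001
(np.float64(0.442), np.float64(-0.0099), -0.003, -15) slide [0.59 0.15 0.01] spin 0.001
(np.float64(0.4529), np.float64(0.0065), -0.003, -23) slide [0.9  0.26 0.01] spin 0.14
(np.float64(0.464), np.float64(0.0214), -0.003, -31) slide [1.19 0.37 0.01] spin 0.28
(np.float64(0.4805), np.float64(0.0359), -0.003, -39) slide [1.49 0.58 0.01] spin 0.419
(np.float64(0.4973), np.float64(0.0469), -0.003, -47) slide [1.74 0.8  0.01] spin 0.559
(np.float64(0.5202), np.float64(0.0573), -0.003, -53) slide [2.01 1.12 0.01] spin 0.664
(np.float64(0.5434), np.float64(0.067), -0.003, -59) slide [2.26 1.46 0.01] spin 0.768
(np.float64(0.5676), np.float64(0.0754), -0.003, -62) slide [2.5  1.81 0.01] spin 0.821
(np.float64(0.5919), np.float64(0.0829), -0.003, -65) slide [2.73 2.17 0.01] spin 0.873
(np.float64(0.6169), np.float64(0.0889), -0.003, -65) slide [2.93 2.55 0.01] spin 0.873
```

```bash
python3 -m pendant '[{"slide":[0.15,0,0],"spin":0,"grip":0.95},{"slide":[0.29,0.01,0],"spin":0,"grip":0.95},{"slide":[0.45,0.08,0],"spin":0,"grip":0.95},{"slide":[0.6,0.15,0],"spin":0,"grip":0.95},{"slide":[0.9,0.26,0],"spin":0.14,"grip":0.95},{"slide":[1.2,0.37,0],"spin":0.28,"grip":0.95},{"slide":[1.5,0.56,0],"spin":0.42,"grip":0.95},{"slide":[1.78,0.76,0],"spin":0.56,"grip":0.95},{"slide":[1.78,0.76,0],"spin":0.56,"grip":0.95}]' 20
python3 - <<'E'
from h import *
see("top","dish");im,_=see("wrist","dish");cv2.imwrite("pics/w3.png",im)
L=[]
for x,y,n in((.535,.085,37),(.55,.092,31),(.57,.098,28),(.59,.104,25),(.605,.108,22),(.62,.112,22),(.638,.115,22)):
    r=np.radians(n);L.append((round(x-.031*np.cos(r),4),round(y-.031*np.sin(r),4),-.003,n-90))
go(*L)
E
```

```text
t: 15.78
tool_pos: [0.4963, 0.0514, -0.0026]
orientation: [-2.922, -1.153, -0.002]
ft_force: [0.0, -0.6, 0.1]
finger_gap: 0.95
gripper_force: 0.8
wrist dish 0.67 [ 0.5149  0.0714 -0.0053]
t 15.97 tcp [ 0.4946  0.0489 -0.0029] yaw -47.0 gap 0.9472710608141967
(np.float64(0.5102), np.float64(0.0663), -0.003, -53) slide [ 0.39 -0.03  0.  ] spin 0.105
(np.float64(0.5234), np.float64(0.076), -0.003, -59) slide [ 0.66 -0.    0.  ] spin 0.21
(np.float64(0.5426), np.float64(0.0834), -0.003, -62) slide [0.98 0.12 0.  ] spin 0.262
(np.float64(0.5619), np.float64(0.0909), -0.003, -65) slide [1.3  0.25 0.  ] spin 0.314
(np.float64(0.5763), np.float64(0.0964), -0.003, -68) slide [1.54 0.35 0.  ] spin 0.367
(np.float64(0.5913), np.float64(0.1004), -0.003, -68) slide [1.76 0.47 0.  ] spin 0.367
(np.float64(0.6093), np.float64(0.1034), -0.003, -68) slide [2.02 0.64 0.  ] spin 0.367
```

View pics/w3.png

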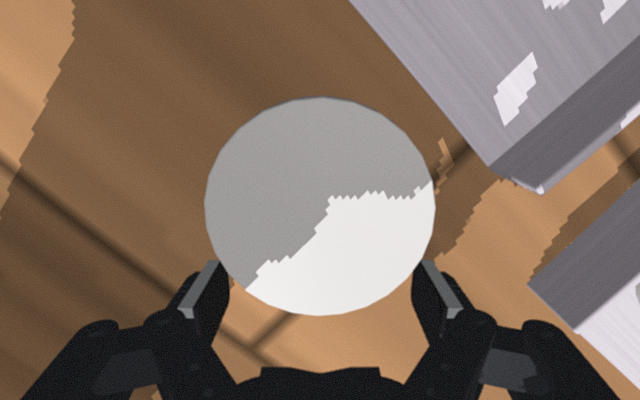

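The dish is cradled evenly between the fingers, centred at px (320,205), and the tray mouth is ahead to the right. I'll continue the push.

```bash
python3 -m pendant '[{"slide":[0.2,-0.02,0],"spin":0.05,"grip":0.95},{"slide":[0.39,-0.03,0],"spin":0.1,"grip":0.95},{"slide":[0.66,0,0],"spin":0.21,"grip":0.95},{"slide":[0.98,0.12,0],"spin":0.26,"grip":0.95},{"slide":[1.3,0.25,0],"spin":0.31,"grip":0.95},{"slide":[1.54,0.35,0],"spin":0.37,"grip":0.95},{"slide":[1.76,0.47,0],"spin":0.37,"grip":0.95},{"slide":[1.92,0.56,0],"spin":0.37,"grip":0.95},{"slide":[2.02,0.64,0],"spin":0.37,"grip":0.95},{"slide":[2.02,0.64,0],"spin":0.37,"grip":0.95}]' 20
python3 - <<'E'
from h import *
im,_=see("wrist","dish");cv2.imwrite("pics/w4.png",im)
see("top","dish","weight","dish_tray","pan_centre")
go()
E
```

```text
t: 17.23
tool_pos: [0.6104, 0.1036, -0.0027]
orientation: [-3.085, -0.591, -0.0]
ft_force: [1.1, -0.1, -0.0]
finger_gap: 0.951
gripper_force: 0.0
wrist dish 0.95 [ 0.6355  0.113  -0.0017]
wrist dish 0.19 [0.6836 0.1373 0.0031]
top dish 0.24 [ 0.466  -0.3549  0.0008]
top weight 0.55 [ 4.872e-01  3.578e-01 -3.000e-04]
top dish_tray 0.96 [ 6.802e-01  1.379e-01 -1.000e-04]
top dish_tray 0.48 [ 0.4825 -0.3548  0.0626]
top dish_tray 0.42 [ 4.885e-01  3.573e-01 -2.000e-04]
top pan_centre 0.56 [ 0.4859 -0.3549  0.0601]
t 17.57 tcp [ 0.61    0.1038 -0.0026] yaw -68.3 gap 0.948681772118011
```

View pics/w4.png

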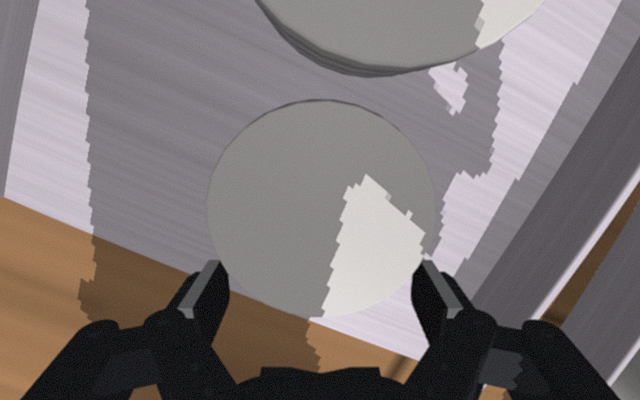

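Run:
```python
from h import *
for u,v in((5,195),(80,228),(310,320),(420,360)):print(px("wrist",u,v,0.0))
m=arm.masks_of("wrist","dish")[0]["mask"];ys,xs=np.nonzero(m)
print(px("wrist",xs.mean(),ys.mean(),.018),xs.min(),xs.max(),ys.min(),ys.max())
go((.624,.110,-.003,-68),(.60,.09,-.003,-68))
```

```text
[0.59060601 0.25072739 0.        ]
[0.58823307 0.21352899 0.        ]
[0.58197552 0.09746908 0.        ]
[0.57916645 0.03470451 0.        ]
[0.64436675 0.1168241  0.018     ] 205 435 99 317
t 17.62 tcp [ 0.61    0.1038 -0.0026] yaw -68.3 gap 0.9548549190291298
(0.624, 0.11, -0.003, -68) slide [ 0.26 -0.01  0.01] spin -0.005
(0.6, 0.09, -0.003, -68) slide [-0.24  0.15  0.01] spin -0.005
```

```bash
python3 -m pendant '[{"slide":[-0.12,0,0],"spin":0,"grip":0.95},{"slide":[-0.25,0,0],"spin":0,"grip":0.95},{"slide":[-0.25,0,-0.4],"spin":0,"grip":0.95},{"slide":[-0.25,0,-1.4],"spin":0,"grip":0.9},{"slide":[-0.25,0,-2.4],"spin":0,"grip":0.85},{"slide":[-0.25,0,-2.6],"spin":0,"grip":0.85}]' 40
python3 - <<'E'
from h import *
go((.4875,.358,.15,-54))
E
```

```text
t: 18.38
tool_pos: [0.5982, 0.0989, 0.1586]
orientation: [3.085, 0.591, 0.013]
ft_force: [0.5, -0.4, -0.5]
finger_gap: 0.851
gripper_force: 0.0
t 18.38 tcp [0.5982 0.0989 0.1586] yaw -68.3 gap 0.8507198188567014
(0.4875, 0.358, 0.15, -54) slide [-0.12 -4.69  0.13] spin -0.25
```

```bash
python3 -m pendant '[{"slide":[-0.12,-4.69,0.13],"spin":-0.25,"grip":0.85},{"slide":[-0.12,-4.69,0.13],"spin":-0.25,"grip":0.85},{"slide":[-0.12,-4.69,0.13],"spin":-0.25,"grip":0.85},{"slide":[-0.12,-4.69,0.13],"spin":-0.25,"grip":0.85},{"slide":[-0.12,-4.69,0.13],"spin":-0.25,"grip":0.85},{"slide":[-0.12,-4.69,0.13],"spin":-0.25,"grip":0.85},{"slide":[-0.12,-4.69,0.13],"spin":-0.25,"grip":0.85},{"slide":[-0.12,-4.69,0.13],"spin":-0.25,"grip":0.85}]' 40
python3 - <<'E'
from h import *
see("wrist","weight")
im,_=see("top","dish");see("scene","dish","pan_centre")
go((.4875,.358,.008,-54))
E
```

```text
t: 19.38
tool_pos: [0.4865, 0.3553, 0.1452]
orientation: [2.988, 0.967, -0.0]
ft_force: [-0.1, 0.5, -0.5]
finger_gap: 0.856
gripper_force: 0.0
wrist weight 0.6 [0.4857 0.3565 0.0005]
top dish 0.82 [ 0.6377  0.113  -0.0035]
top dish 0.29 [ 6.932e-01 -4.011e-01  4.000e-04]
scene dish 0.97 [0.6394 0.1135 0.001 ]
scene pan_centre 0.8 [ 0.4811 -0.3569  0.0587]
t 19.73 tcp [0.4857 0.3569 0.1456] yaw -54.0 gap 0.8470388258703292
(0.4875, 0.358, 0.008, -54) slide [0.03 0.   2.29] spin -0.0
```

```bash
python3 -m pendant '[{"slide":[0.02,0,0.9],"spin":0,"grip":0.85},{"slide":[0.02,0,1.8],"spin":0,"grip":0.85},{"slide":[0.02,0,2.29],"spin":0,"grip":0.85},{"slide":[0.02,0,2.29],"spin":0,"grip":0.85},{"slide":[0.02,0,2.29],"spin":0,"grip":0.2},{"slide":[0.02,0,2.29],"spin":0,"grip":0.2},{"slide":[0.02,0,2.29],"spin":0,"grip":0.2},{"slide":[0.02,0,2.29],"spin":0,"grip":0.2},{"slide":[0.02,0,2.29],"spin":0,"grip":0.2},{"slide":[0.02,0,2.29],"spin":0,"grip":0.2}]' 40
python3 - <<'E'
from h import *
go((.4875,.358,.15,-54))
E
```

```text
t: 20.98
tool_pos: [0.4881, 0.3584, 0.0106]
orientation: [-2.987, -0.971, -0.006]
ft_force: [0.4, -1.8, 5.6]
finger_gap: 0.434
gripper_force: 39.8
t 20.98 tcp [0.4881 0.3584 0.0106] yaw -54.0 gap 0.4340098006726682
(0.4875, 0.358, 0.15, -54) slide [-0.    0.   -2.32] spin -0.0
```

```bash
python3 -m pendant '[{"slide":[0,0,-0.3],"spin":0,"grip":0.2},{"slide":[0,0,-0.9],"spin":0,"grip":0.2},{"slide":[0,0,-1.5],"spin":0,"grip":0.2},{"slide":[0,0,-1.9],"spin":0,"grip":0.2},{"slide":[0,0,-1.9],"spin":0,"grip":0.2},{"slide":[0,0,-1.9],"spin":0,"grip":0.2}]' 40
python3 - <<'E'
from h import *
go((.48,0,.122,-54),(.4815,-.3563,.122,-54))
E
```

```text
t: 21.72
tool_pos: [0.4859, 0.3574, 0.1214]
orientation: [2.987, 0.972, -0.002]
ft_force: [0.5, -0.1, -5.3]
finger_gap: 0.431
gripper_force: 41.2
t 21.73 tcp [0.4859 0.3574 0.1214] yaw -54.0 gap 0.43062914054967033
(0.48, 0, 0.122, -54) slide [-3.58  4.76 -0.  ] spin 0.001
(0.4815, -0.3563, 0.122, -54) slide [-7.06  9.58  0.  ] spin 0.001
```

```bash
python3 -m pendant '[{"slide":[-0.15,0.2,0],"spin":0,"grip":0.2},{"slide":[-0.45,0.6,0],"spin":0,"grip":0.2},{"slide":[-0.9,1.2,0],"spin":0,"grip":0.2},{"slide":[-1.43,1.9,0],"spin":0,"grip":0.2},{"slide":[-1.97,2.62,0],"spin":0,"grip":0.2},{"slide":[-2.51,3.34,0],"spin":0,"grip":0.2},{"slide":[-3.04,4.05,0],"spin":0,"grip":0.2},{"slide":[-3.58,4.76,0],"spin":0,"grip":0.2},{"slide":[-4.1,5.5,0],"spin":0,"grip":0.2},{"slide":[-4.62,6.2,0],"spin":0,"grip":0.2},{"slide":[-5.0,6.8,0],"spin":0,"grip":0.2},{"slide":[-5.3,7.2,0],"spin":0,"grip":0.2}]' 40
python3 - <<'E'
from h import *
go((.4815,-.3563,.122,-54))
E
```

```text
t: 23.22
tool_pos: [0.4816, -0.1817, 0.1211]
orientation: [-2.989, -0.966, 0.003]
ft_force: [-0.3, -0.0, -3.9]
finger_gap: 0.433
gripper_force: 41.2
t 23.23 tcp [ 0.4816 -0.1817  0.1211] yaw -54.2 gap 0.4332284636439686
(0.4815, -0.3563, 0.122, -54) slide [-1.71  2.36 -0.02] spin -0.003
```

```bash
python3 -m pendant '[{"slide":[-0.3,0.41,0],"spin":0,"grip":0.2},{"slide":[-0.7,0.97,0],"spin":0,"grip":0.2},{"slide":[-1.1,1.52,0],"spin":0,"grip":0.2},{"slide":[-1.4,1.93,0],"spin":0,"grip":0.2},{"slide":[-1.6,2.2,0],"spin":0,"grip":0.2},{"slide":[-1.71,2.36,0],"spin":0,"grip":0.2},{"slide":[-1.71,2.36,0],"spin":0,"grip":0.2},{"slide":[-1.71,2.36,0],"spin":0,"grip":0.2}]' 40
python3 - <<'E'
from h import *
im,_=see("wrist","pan_centre","weight","balance");cv2.imwrite("pics/w5.png",im)
see("scene","pan_centre","weight")
go((.4815,-.3563,.08,-54))
print(arm.get_obs()["ft_force"])
E
```

```text
t: 24.22
tool_pos: [0.4842, -0.3518, 0.122]
orientation: [-2.986, -0.974, -0.001]
ft_force: [1.3, 0.7, -4.4]
finger_gap: 0.432
gripper_force: 41.2
wrist pan_centre 0.85 [ 0.4817 -0.3537  0.0581]
wrist weight 0.77 [ 0.4828 -0.3542  0.1126]
wrist balance 0.6 [ 0.465  -0.354   0.0018]
scene pan_centre 0.94 [ 0.4798 -0.3554  0.0581]
scene pan_centre 0.28 [ 0.6998 -0.3975 -0.0027]
scene weight 0.59 [ 0.4779 -0.3518  0.1106]
t 24.57 tcp [ 0.4838 -0.3531  0.1222] yaw -53.9 gap 0.43218464177106997
(0.4815, -0.3563, 0.08, -54) slide [-0.06  0.02  0.7 ] spin 0.001
[-0.34425778 -0.04262244 -4.08709767]
```

View pics/w5.png

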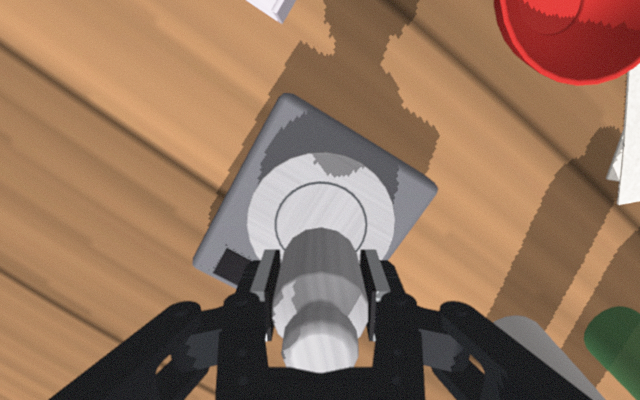

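The weight is held upright over the pan, with the pan ring centred at px (321,222). I'll lower it slowly.

```bash
python3 -m pendant '[{"slide":[-0.05,0.02,0.2],"spin":0,"grip":0.2},{"slide":[-0.05,0.02,0.45],"spin":0,"grip":0.2},{"slide":[-0.05,0.02,0.62],"spin":0,"grip":0.2},{"slide":[-0.05,0.02,0.72],"spin":0,"grip":0.2},{"slide":[-0.05,0.02,0.77],"spin":0,"grip":0.2},{"slide":[-0.05,0.02,0.8],"spin":0,"grip":0.2},{"slide":[-0.05,0.02,0.83],"spin":0,"grip":0.2},{"slide":[-0.05,0.02,0.85],"spin":0,"grip":0.2},{"slide":[-0.05,0.02,0.85],"spin":0,"grip":0.2}]' 40
```

```text
t: 25.7
tool_pos: [0.4823, -0.3563, 0.0715]
orientation: [2.987, 0.971, 0.001]
ft_force: [0.3, -0.8, -3.0]
finger_gap: 0.432
gripper_force: 41.4
```

```bash
python3 -m pendant '[{"slide":[0,0,0.015],"spin":0,"grip":0.2},{"slide":[0,0,0.03],"spin":0,"grip":0.2},{"slide":[0,0,0.05],"spin":0,"grip":0.2},{"slide":[0,0,0.05],"spin":0,"grip":0.2},{"slide":[0,0,0.05],"spin":0,"grip":0.2}]' 40
```

```text
t: 26.32
tool_pos: [0.4822, -0.3563, 0.0683]
orientation: [2.987, 0.972, 0.001]
ft_force: [0.8, 0.1, 0.4]
finger_gap: 0.431
gripper_force: 41.6
```

Wrist load is about zero, so the pan is carrying the weight. Releasing.

```bash
python3 -m pendant '[{"slide":[0,0,0],"spin":0,"grip":0.5},{"slide":[0,0,0],"spin":0,"grip":0.6},{"slide":[0,0,0],"spin":0,"grip":0.75},{"slide":[0,0,0],"spin":0,"grip":0.85},{"slide":[0,0,0],"spin":0,"grip":0.85},{"slide":[0,0,-0.3],"spin":0,"grip":0.85},{"slide":[0,0,-0.9],"spin":0,"grip":0.85},{"slide":[0,0,-1.6],"spin":0,"grip":0.85},{"slide":[0,0,-2.4],"spin":0,"grip":0.85},{"slide":[-1.5,-1.5,-2.4],"spin":0,"grip":0.85},{"slide":[-1.5,-1.5,-2.4],"spin":0,"grip":0.85},{"slide":[-1.5,-1.5,-2.4],"spin":0,"grip":0.85}]' 40
python3 - <<'E'
from h import *
im,_=see("scene","pan_centre","weight","dish","cup_1");cv2.imwrite("pics/s6.png",im)
see("top","pan_centre","weight","dish","cup_1")
go()
E
```

```text
t: 27.82
tool_pos: [0.3517, -0.3365, 0.2132]
orientation: [2.989, 0.964, -0.002]
ft_force: [1.1, -0.8, 0.3]
finger_gap: 0.847
gripper_force: 0.0
scene pan_centre 0.59 [ 0.4803 -0.3559  0.0572]
scene weight 0.55 [ 0.4785 -0.36    0.057 ]
scene dish 0.58 [0.6396 0.1152 0.0015]
scene cup_1 0.9 [ 0.3224  0.2009 -0.0028]
scene cup_1 0.76 [ 3.843e-01  3.441e-01 -1.000e-04]
scene cup_1 0.74 [ 4.132e-01  4.678e-01 -2.000e-04]
scene cup_1 0.73 [0.2694 0.3189 0.0012]
top pan_centre 0.58 [ 0.4821 -0.3576  0.0563]
top weight 0.48 [ 0.4815 -0.3558  0.057 ]
top dish 0.89 [0.6414 0.1154 0.0017]
top cup_1 0.91 [0.4088 0.4631 0.0034]
top cup_1 0.81 [ 0.3852  0.3399 -0.0031]
top cup_1 0.79 [ 0.2732  0.3216 -0.0022]
top cup_1 0.75 [ 0.628  -0.0902 -0.0023]
t 28.32 tcp [ 0.3569 -0.3362  0.2119] yaw -53.9 gap 0.8542138829976312
```

View pics/s6.png

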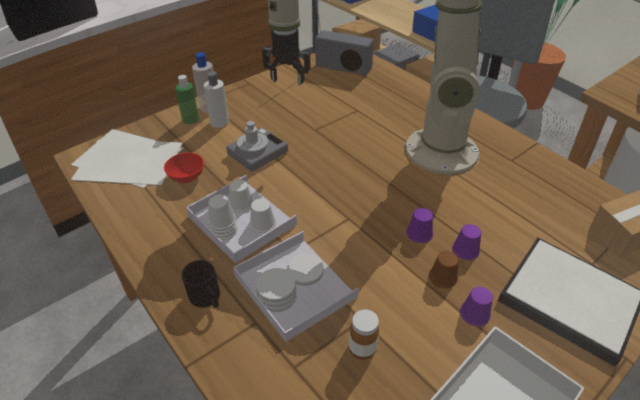

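The final view shows both cups upright in the cup tray at px (240,193) and (261,213), and the dish in its tray at (304,266). The weight stands upright at the pan's centre at (252,138), the jar and bowl haven't moved, and the arm is clear. Handing in.

```bash
python3 -c "
from cell import arm
print(arm.sign_off())"
```

```text
the job is handed in; nothing more can be done
None
```

I've handed the job in at about 28 s of the 72 s: both cups and the dish are inside their trays, the weight stands on the pan within about 5 mm of centre by the last camera readings, and the jar and bowl were left alone; no verdict came back.

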